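# Click the drainer plate back onto the snap catches of the drip tray

### The job

The drip tray has been rinsed out and needs its drainer plate again: pick the slotted plate up by its finger grip, find the four catches of the tray's loose post frame with its four corner holes (closer pair at the pouring lip), and then press it down evenly and firmly but not harshly until every catch has clicked through and the plate lies level on all four posts. Keep it level as it goes down, never force or drop it on the catches, then let go; leave the other things where they are.

Things in the scene. Friction and masses are not known exactly. Their poses are not given: they have to be found in the camera images.
- tray: Grey plastic drip tray, open on top, 190 mm long (its x), 128 mm wide (y), 30 mm high, walls 4 mm; suction feet hold it fast. Origin: centre of its underside on the worktop, z up. A pouring lip sticks out 17 mm at its -x end. On its floor lies a frame with four posts; the posts' flat shoulders, 24 mm above the origin, carry the drainer plate, and a snap catch rises from each (see slot points).
- plate: Loose drainer plate, about 0.22 kg: slotted steel sheet 150 (its x) x 108 (y) x 4 mm, a square 10 mm hole near each corner. Origin: centre of its underside, z up. Black finger grip at its middle, 44 mm along x, 12 mm thick in y, top 31 mm above the underside, on a foot 52 x 14 mm whose top is at 7 mm. Starts flat on the worktop, at most 0.6 rad from the tray's yaw. Home: its x along the tray's x.
- hole0 (a point): Centre of the plate's square 10 mm hole at the near left corner, on its underside: at (-50, 34, 0) mm in the plate's frame; goes over catch 0. The -x holes are 68 mm apart, the +x ones 88 mm: it fits one way only, closer pair at the lip.
- slot0 (a point): Nominal point of the near left catch 0 at shoulder height, fixed to the tray at (-50, 34, 24) mm in its frame. The post frame has end play: all four catches stand together up to 12 mm either way along the tray's x from these nominal points, where is not reported, to be seen or felt; it shifts only under a sideways push of over 12 N.
- hole1 (a point): Centre of the plate's square 10 mm hole at the near right corner, on its underside: at (-50, -34, 0) mm in the plate's frame; goes over catch 1.
- slot1 (a point): Nominal point of the near right catch 1 at shoulder height, fixed to the tray at (-50, -34, 24) mm in its frame. Catch: two springy prongs side by side along x, 5 mm wide in y. Above the tray's origin: blunt tip at 38.5 mm, 6.8 mm across x, flanks slope out to barbs 13.2 mm across x, widest at 30.2 mm, flat underside at 28.8 mm.
- hole2 (a point): Centre of the plate's square 10 mm hole at the far left corner, on its underside: at (50, 44, 0) mm in the plate's frame; goes over catch 2.
- slot2 (a point): Nominal point of the far left catch 2 at shoulder height, fixed to the tray at (50, 44, 24) mm in its frame. A plate that lands beside the catches stops on the tips (underside at 38.5 mm, or a little less on one edge); holes over the tips let it down on the flanks to about 34 mm; pushed on, the prongs bend in, then spring out over it (click) and it drops home to 24 mm.
- hole3 (a point): Centre of the plate's square 10 mm hole at the far right corner, on its underside: at (50, -44, 0) mm in the plate's frame; goes over catch 3.
- slot3 (a point): Nominal point of the far right catch 3 at shoulder height, fixed to the tray at (50, -44, 24) mm in its frame. One catch needs 3 to 5 N to click, all four together 10 to 20 N; at home the support is stiff and the force climbs at once. The catches crack if the plate bears on them with over 45 N in all, and bend if it is cocked over 5 degrees on them.
- fork: Bystander: steel table fork lying flat left of the tray or plate, 193 x 26 x 15 mm; origin under its middle.
- tablespoon: Bystander: steel tablespoon lying flat in front of the sink, 188 x 38 x 15 mm; origin under its middle.
- salt_shaker: Bystander: glass shaker with a grey cap standing near the back, 44 x 44 x 90 mm; origin under its middle.
- garlic: Bystander: head of garlic on the left, 57 x 57 x 58 mm; origin under its middle.
- cup_half: Bystander: small steel measuring cup with a long handle on the left, 74 x 157 x 41 mm; origin under its middle.

How it is judged:
At the end, for the whole second after the job is handed in: All four catches have clicked through: the plate's underside at each of its four holes is 22 to 26 mm above the tray's origin (24 mm is fully home on the shoulders) and its centre within 18 mm of the tray's centre sideways; the plate is at rest and let go (z of hole0 in the frame of tray between 0.022 and 0.026 m and z of hole1 in the frame of tray between 0.022 and 0.026 m and z of hole2 in the frame of tray between 0.022 and 0.026 m and z of hole3 in the frame of tray between 0.022 and 0.026 m and horizontal distance between plate and tray below 0.018 m and linear speed of plate below 0.01 m/s and contact force between the fingers and plate below 0.1 N); the robot touches nothing.
It fails at once if the plate bears on the tray with more than 45 N (pressed too hard, or dropped) (contact force between plate and tray above 45 N).
It fails at once if the plate is cocked more than 0.087 rad (5 degrees) while on the catches (z of plate in the frame of tray below 0.04 m and horizontal distance between plate and tray below 0.03 m and contact force between plate and tray above 1 N and angle between plate's own z axis and vertical above 0.087 rad).
It fails at once if the fork, tablespoon, salt shaker, garlic or measuring cup is moved more than 3 cm (distance of any of fork, tablespoon, salt_shaker, garlic, cup_half from where it was at the start of the episode above 0.03 m).
It also fails if it takes over 58 s, if anything falls off the work surface, if the arm or the gripper's body presses on something with over 40 N, if the wrist force passes 120 N, or if a joint passes its speed limit or range.

### The arm

A 7-joint arm with a two-finger parallel gripper is mounted at the origin on a cart in front of the work surface, level with it; the furniture and walls round the work are solid. World frame = base frame: x ahead of the robot, y to its left, z up, the work surface at z = 0. Lengths are in m, angles in rad, forces in N, time in s.
With the tool pointing down it reaches from about 0.425 to 0.825 m from the base axis. Payload 3.6 kg.
Tool frame: the origin (TCP) lies at the very end of the fingers, on their centre line; the grasp point (between the pads) lies 19 mm behind it; z points along the fingers, y is the line along which they close (so a half turn about z gives the same grasp; the last joint's range is limited). The gripper opens to 85 mm and grips with 20 to 120 N. Pads are 22 mm wide; open, the fingers measure 114 mm over their backs; the gripper's body (76 mm by 85 mm) begins 54 mm behind the grasp point. The pads swing forward as they close: fully open they stand 13 mm farther back than shut.
Start: joints at [1.163, 0.615, -0.013, 1.423, 0.008, 1.103, -0.04], TCP at [0.242, -0.603, 0.211] pointing down, gripper open.
Joint ranges: [-3.12, 3.12], [-0.3, 2.06], [-1.34, 1.32], [0.26, 2.42], [-1.36, 4.5], [0.01, 1.98], [-2.84, 2.84]. Speed limits (rad/s): [2.79, 2.79, 3.14, 3.14, 3.14, 3.14, 3.14].

### API

Orientations are given as [roll, pitch, yaw] about the fixed x, y, z axes, in that order (R = Rz(yaw) Ry(pitch) Rx(roll)).
In Python, from rig import env gives the robot as it stands.
- The arm moves only by the tool jog_arm, called after "Emit:" as a command line: name --pt "numbers of a row" for each row, then --argument value for the rest. Schema: {"type":"object","properties":{"increments":{"type":"array","items":{"type":"array","items":{"type":"number"},"minItems":5,"maxItems":5},"minItems":1,"maxItems":5},"grip_n":{"type":"number"},"only":{"type":"string"},"quiet":{"type":"boolean"},"lines":{"type":"string"}},"required":["increments"],"additionalProperties":false}. increments is a list of rows, 1 to 5 of them, each of 5 numbers: dx, dy, dz in shares of the most that a row can go, 1 being 62.5 mm, then a turn about the tool's z in units of 0.05 rad, then the finger opening in m; each row shifts and turns the commanded pose from where the row before left it, along the tool's axes as they then stand; what a row does not reach is not made up. A row lasts 1/8 s, in which the tool goes at most 0.0625 m and 0.188 rad, less where a joint would pass 70% of its speed; a pose out of reach is approached as far as the arm can. The fingers move at their own pace and stop on an object; grip_n is the grip in N (left out, the last holds). Time passes only in rows, so rows that do not move let the fingers close. The tool returns the time, the measured TCP pose, the force, the opening and the grip force at its end. only (a regular expression) keeps the lines of the reply that match it, lines (a string "A,B") keeps lines A to B, and quiet returns only ok. Input that does not fit is refused with a message, and nothing moves.
- env.sense(): the state, without advancing time (a new reading comes with each control period).
- env.capture(name): name is "scene" or "top" or "wrist"; returns the picture (400x640x3 uint8, red, green, blue); there is no depth.
- env.camera_model(name): a dict with "mtx" (3x3 intrinsics, pixels), "R" (3x3) and "t" (3): a world point X has camera coordinates R X + t. Camera axes: x right, y down, z forward; pixel columns grow to the right and rows downward; lengths in m; the calibration is good to about 2 mm. A picture is of the moment at which its call begins: read the wrist's pose just before it. camera_model takes no time and is no camera call; for the wrist camera it gives the pose at the moment of the call.
- env.hand_in(): hands the job in; it is judged then, once.
The state is a dict: "t": time; "qpos": joint angles; "qvel": joint speeds; "joint_torque": joint torques, N m; "position": TCP position; "eef_rot": TCP orientation; "wrist_force": force on the tool from outside, world axes, zero at the start; "torque": the same for the moment, N m; "width": finger opening in m; "gripper_force": force on a finger pad.
Only numpy, scipy, OpenCV 4.12 (cv2) and the standard library are available. Lean on these libraries where they do the work, as an engineer would, in place of code of your own. Each camera call takes 0.05 s, during which the arm holds its last target. There are 200 camera calls.

## Working session

There is one attempt and no reset: what is moved stays moved. The work goes in short steps, Python scripts to look and compute and a tool call to move; the robot and the scene stay as the last step left them, time stands still between calls to the robot, and variables do not carry over. Pictures are saved under pics/ and viewed, at most 10 in all, crops included, and the job is handed in when it is done.

```bash
ls; mkdir -p pics; cat > h.py <<'E'
import numpy as np, cv2
from rig import env
def ray(cam,u,v):
    m=cam; d=np.linalg.solve(np.array(m["mtx"]),np.array([u,v,1.])); R=np.array(m["R"]);t=np.array(m["t"])
    return -R.T@t, R.T@d
def onz(cam,u,v,z):
    c,d=ray(cam,u,v); return c+d*(z-c[2])/d[2]
def tri(obs):
    A=np.zeros((3,3));b=np.zeros(3)
    for cam,u,v in obs:
        c,d=ray(cam,u,v); d=d/np.linalg.norm(d); P=np.eye(3)-np.outer(d,d); A+=P;b+=P@c
    return np.linalg.solve(A,b)
def proj(cam,X):
    p=np.array(cam["mtx"])@(np.array(cam["R"])@np.array(X)+np.array(cam["t"])); return p[:2]/p[2]
E
python3 - <<'E'
from h import *
for n in("scene","top"):
    im=env.capture(n); cv2.imwrite(f"pics/{n}0.png",im[:,:,::-1])
    m=env.camera_model(n); print(n,np.round(ray(m,320,200),3).tolist(), m["mtx"][0][0])
s=env.sense(); print(s["t"],s["position"],s["eef_rot"],s["wrist_force"])
E
```

```text
pics
rig.py
scene [[-0.115, 0.745, 0.548], [0.682, -0.513, -0.522]] 361.71371814184437
top [[0.423, 0.253, 0.943], [0.132, -0.016, -0.991]] 377.8336612785028
0.1 [ 0.24132394 -0.60275143  0.21003286] [-3.13924814e+00  1.78448946e-05  3.80822931e-01] [ 0.12302207  1.19091684 -0.70039152]
```

View pics/top0.png

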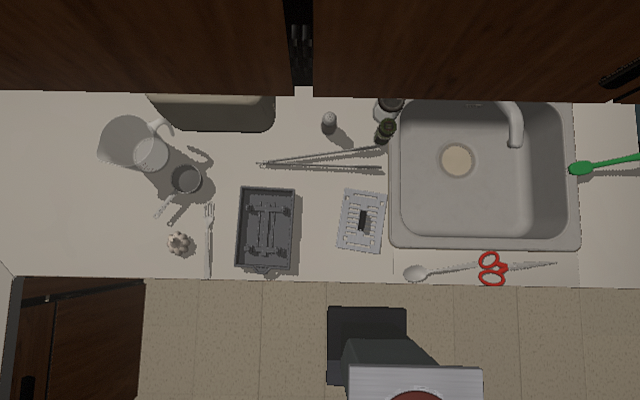

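View pics/scene0.png

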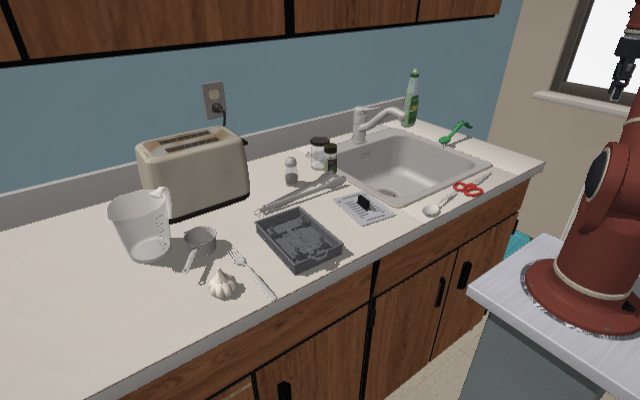

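Top view: tray centre near (267,228), with the lip at its lower end near (265,272), so tray x points away from the robot. The plate is near (362,221) and its black grip near (363,220). The scene view shows the grip near (364,202).

```bash
python3 - <<'E'
from h import *
T=env.camera_model("top");S=env.camera_model("scene");W=env.camera_model("wrist")
def dark(f,x0,y0,x1,y1):
    g=cv2.imread(f,0)[y0:y1,x0:x1]; n,l,st,c=cv2.connectedComponentsWithStats((g<45).astype(np.uint8)); i=1+np.argmax(st[1:,4]); 
    pts=np.argwhere(l==i)[:,::-1].astype(np.float32); r=cv2.minAreaRect(pts); return c[i]+[x0,y0],st[i,4],r
a=dark("pics/top0.png",345,195,385,245);b=dark("pics/scene0.png",345,185,385,220)
print(a,b)
print("grip tri",tri([(T,*a[0]),(S,*b[0])]))
for n,u,v in(("grip",*a[0]),("tray tl",242,187),("tray tr",296,187),("tray bl",236,268),("tray br",291,270)): print(n,onz(T,u,v,.02 if n=="grip" else .03).round(3))
s=env.sense();from scipy.spatial.transform import Rotation as Ro
R=Ro.from_euler("xyz",s["eef_rot"]).as_matrix()
c,d=ray(W,320,200); print("wrist cam in tool",(R.T@(c-s["position"])).round(3),(R.T@d).round(3),W["mtx"][0][0], "cam x in tool",(R.T@np.array(W["R"])[0]).round(2))
print("tool axes\n",R.round(3), s["qpos"])
E
```

```text
(array([361.71153846, 219.90384615]), np.int32(104), ((16.72254180908203, 25.303466796875), (5.626115798950195, 19.08317756652832), 8.746162414550781)) (array([363.10185185, 202.16666667]), np.int32(108), ((18.81764793395996, 17.629413604736328), (16.161319732666016, 8.134892463684082), 40.601295471191406))
grip tri [0.49895745 0.13401826 0.0175076 ]
grip [0.499 0.135 0.02 ]
tray tl [0.573 0.429 0.03 ]
tray tr [0.576 0.297 0.03 ]
tray bl [0.377 0.435 0.03 ]
tray br [0.375 0.304 0.03 ]
wrist cam in tool [ 0.075  0.    -0.163] [-0.303  0.02   0.953] 306.7680575293585 cam x in tool [0. 1. 0.]
tool axes
 [[ 0.928  0.372 -0.001]
 [ 0.372 -0.928  0.002]
 [-0.    -0.002 -1.   ]] [ 1.16349042  0.61585237 -0.01261089  1.42474406  0.00808324  1.1033905
 -0.04043634]
```
Start position TCP at (0.241,-0.603). Tool yaw .381; tool x = (.928,.372). Plate at (.499,.134): at distance .517. Tray center approx (.475,.366): r=.60. Tray -x holes ok (only grip at centre needed).

Careful with the scale: shifts go in shares of 62.5 mm and turns go in units of 0.05 rad. That gives: -0.05 m is -0.8, 0.034 m is 0.544, 0.127 rad is 2.54.

Emit:
jog_arm --pt "0 0 0 2.54 0.085" --pt "0 0 0 2.54 0.085" --pt "0 0 0 2.54 0.085" --pt "0.544 -0.8 0 0 0.085" --pt "0.544 -0.8 0 0 0.085"

```text
t: 0.72
position: [0.3099, -0.5022, 0.2103]
eef_rot: [-3.141, 0.0, -0.002]
wrist_force: [1.8, -0.3, -0.0]
width: 0.0852
gripper_force: 0.0
```

Emit:
jog_arm --pt "0.544 -0.8 0 0 0.085" --pt "0.544 -0.8 0 0 0.085" --pt "0.544 -0.8 0 0 0.085" --pt "0.544 -0.8 0 0 0.085" --pt "0.544 -0.8 0 0 0.085"

```text
t: 1.35
position: [0.4803, -0.2517, 0.2109]
eef_rot: [-3.141, 0.0, -0.0]
wrist_force: [1.3, -0.2, 0.6]
width: 0.085
gripper_force: 0.0
```

Emit:
jog_arm --pt "0.048 -0.88 0 0 0.085" --pt "0.048 -0.88 0 0 0.085" --pt "0.048 -0.88 0 0 0.085" --pt "0.048 -0.88 0 0 0.085" --pt "0.048 -0.88 0 0 0.085"

```text
t: 1.98
position: [0.4944, 0.0233, 0.211]
eef_rot: [3.142, 0.0, -0.0]
wrist_force: [1.3, -0.0, -0.6]
width: 0.0849
gripper_force: 0.0
```

To row units: -0.055 m is -0.88, -0.01 m is -0.16.

Emit:
jog_arm --pt "0 -0.88 -0.16 0 0.085" --pt "0 -0.88 -0.16 0 0.085" --pt "0 -0.88 -0.16 0 0.085" --pt "0 -0.88 0 0 0.085" --pt "0 0 0 0 0.085"

```text
t: 2.6
position: [0.4926, 0.248, 0.2405]
eef_rot: [-3.138, 0.002, 0.01]
wrist_force: [-0.6, 0.4, -0.5]
width: 0.0848
gripper_force: 0.0
```

```bash
python3 - <<'E'
from h import *;import pickle
s=env.sense();W=env.camera_model("wrist");im=env.capture("wrist");cv2.imwrite("pics/w1.png",im[:,:,::-1]);pickle.dump(W,open("w1.pkl","wb"));print(s["qvel"],s["qpos"],s["wrist_force"])
E
```

```text
[ 0.06062908 -0.01784071  0.09299708  0.0452114   0.04224168  0.01509708
  0.02081615] [-0.46872469  0.43240098 -0.05204495  1.66945014  0.02069432  1.04023225
 -2.08701128] [-0.58800446  0.42808113 -0.54371081]
```

View pics/w1.png

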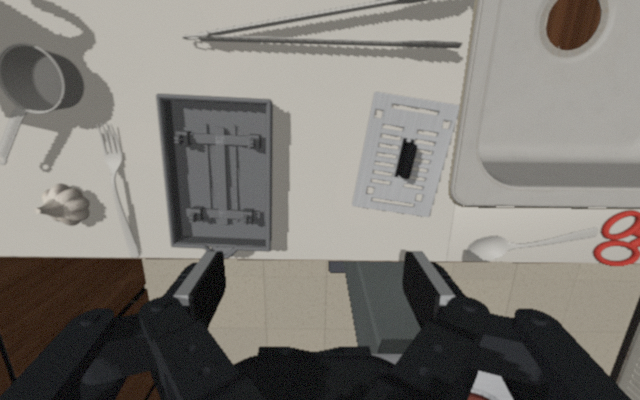

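Wrist view: tray outline from about (158,96) to (271,250), crossbars with catches near (183,139), (256,140), (193,214), (252,215). The plate is at (355–455, 93–215) with its grip at (406,158), and its wider hole pair is on the far side. Next I take a second, closer view.

Emit:
jog_arm --pt "-0.32 -0.48 0.32 0 0.085" --pt "-0.32 -0.48 0.32 0 0.085" --pt "0 -0.32 0.32 0 0.085" --pt "0 0 0 0 0.085" --pt "0 0 0 0 0.085"

```text
t: 3.28
position: [0.456, 0.3193, 0.1817]
eef_rot: [3.14, -0.001, -0.003]
wrist_force: [0.5, -0.1, -0.0]
width: 0.0849
gripper_force: 0.0
```

```bash
python3 - <<'E'
from h import *;import pickle
s=env.sense();W=env.camera_model("wrist");im=env.capture("wrist");cv2.imwrite("pics/w2.png",im[:,:,::-1]);pickle.dump(W,open("w2.pkl","wb"));print(np.abs(s["qvel"]).max())
A=im[:,:,::-1]
crop=cv2.resize(A[60:330,120:400],(800,771));cv2.imwrite("pics/w2.crop.png",cv2.resize(A[70:270,180:450],None,fx=2.9,fy=2.9,interpolation=cv2.INTER_CUBIC))
E
```

```text
0.011931544125357981
```

View pics/w2.png

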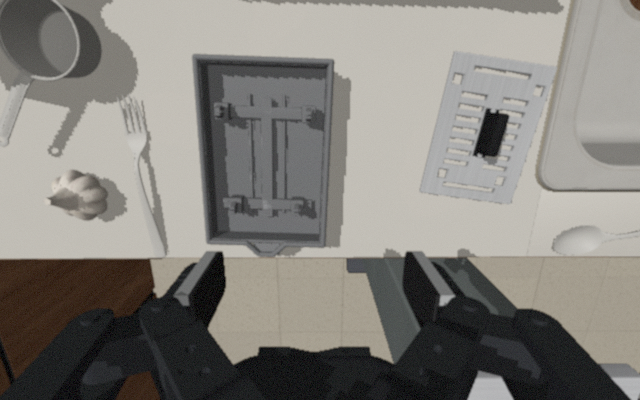

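Second view: tray rim from (195,56) to (333,243), catches near (221,111), (311,114), (234,204), (303,206); plate holes near (457,77), (539,90), (441,174), (500,184), grip (491,133). I'll zoom in.

```bash
python3 - <<'E'
from h import *
A=cv2.imread("pics/w2.png")
f=lambda x0,y0,w,h:cv2.resize(A[y0:y0+h,x0:x0+w],None,fx=4,fy=4,interpolation=cv2.INTER_CUBIC)
a=f(205,95,120,40);b=f(205,188,120,40)
t=np.vstack([a,b]); t=np.clip(t*2.2,0,255).astype(np.uint8)
p=cv2.resize(A[40:210,415:560],None,fx=2.2,fy=2.2,interpolation=cv2.INTER_CUBIC)
o=np.zeros((max(320,p.shape[0]),480+p.shape[1],3),np.uint8);o[:320,:480]=t;o[:p.shape[0],480:]=p
cv2.imwrite("pics/c2.png",o);print(o.shape)
E
```

```text
(374, 799, 3)
```

View pics/c2.png

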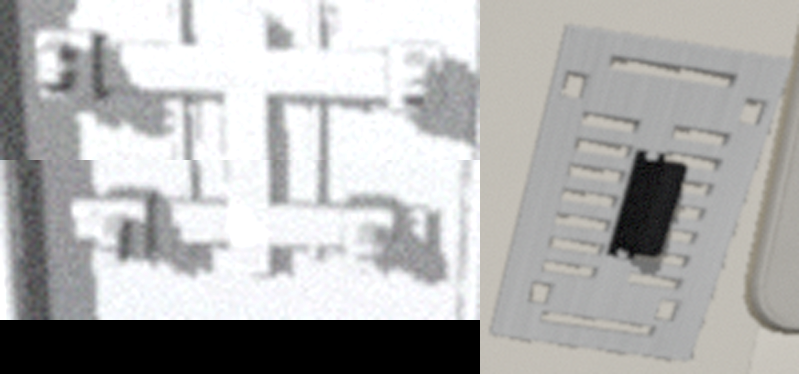

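To row units: -0.04 m is -0.64, -0.03 m is -0.48.

Emit:
jog_arm --pt "-0.24 -0.64 0.48 0 0.085" --pt "-0.16 -0.48 0.48 0 0.085" --pt "0 0 0 0 0.085" --pt "0 0 0 0 0.085"

```text
t: 3.82
position: [0.4315, 0.3901, 0.1221]
eef_rot: [3.141, -0.002, -0.003]
wrist_force: [-0.2, -0.8, 0.7]
width: 0.0847
gripper_force: 0.0
```

```bash
python3 - <<'E'
from h import *;import pickle
s=env.sense();W=env.camera_model("wrist");im=env.capture("wrist");cv2.imwrite("pics/w3.png",im[:,:,::-1]);pickle.dump(W,open("w3.pkl","wb"));print(np.abs(s["qvel"]).max())
E
```

```text
0.013863134538362035
```

Emit:
jog_arm --pt "0 0.64 0 0 0.085" --pt "0 0.64 0 0 0.085" --pt "0 0 0 0 0.085" --pt "0 0 0 0 0.085"

```text
t: 4.38
position: [0.431, 0.3116, 0.1224]
eef_rot: [-3.14, -0.002, -0.002]
wrist_force: [-1.3, 0.1, 0.2]
width: 0.0852
gripper_force: 0.0
```

```bash
python3 - <<'E'
from h import *;import pickle
s=env.sense();W=env.camera_model("wrist");im=env.capture("wrist");cv2.imwrite("pics/w4.png",im[:,:,::-1]);pickle.dump(W,open("w4.pkl","wb"));print(np.abs(s["qvel"]).max())
A=cv2.imread("pics/w3.png");B=cv2.imread("pics/w4.png")
# predicted catch regions
for n in "34":
    W=pickle.load(open(f"w{n}.pkl","rb")); print([proj(W,[x,y,.0385]).round().tolist() for x in(.425,.525) for y in(.40,.332)])
g=lambda I:cv2.LUT(I,np.array([255*(min(i/150,1))**.8 for i in range(256)],np.uint8))
cv2.imwrite("pics/c3.png",np.hstack([g(A)[0:270,180:500],g(B)[0:270,60:380]])[:, :]);
E
```

```text
0.023377611011029663
[[302.0, 204.0], [382.0, 204.0], [300.0, 77.0], [391.0, 77.0]]
[[210.0, 203.0], [290.0, 203.0], [196.0, 77.0], [287.0, 77.0]]
```

View pics/c3.png

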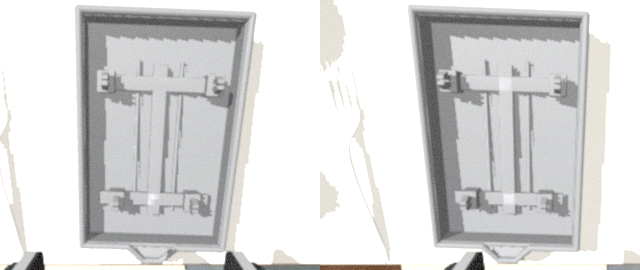

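The tray fills both frames. In w3 the catches are at about (284,80), (397,84), (292,199), (378,201); in w4 about (187,78), (298,83), (206,199), (285,201). I'll zoom on each catch.

```bash
python3 - <<'E'
from h import *
P={"3":[(284,80),(397,84),(292,199),(378,201)],"4":[(187,78),(298,83),(206,199),(285,201)]}
rows=[]
for n in "34":
    A=cv2.imread(f"pics/w{n}.png",0); r=[]
    for u,v in P[n]:
        c=A[v-16:v+16,u-16:u+16]; c=cv2.normalize(c,None,0,255,cv2.NORM_MINMAX); c=cv2.resize(c,(192,192),interpolation=cv2.INTER_CUBIC)
        for k in range(0,192,24): c[k,::4]=0;c[::4,k]=0
        r.append(c)
    rows.append(np.hstack(r))
cv2.imwrite("pics/c4.png",np.vstack(rows))
E
```

```text
(no output)
```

View pics/c4.png

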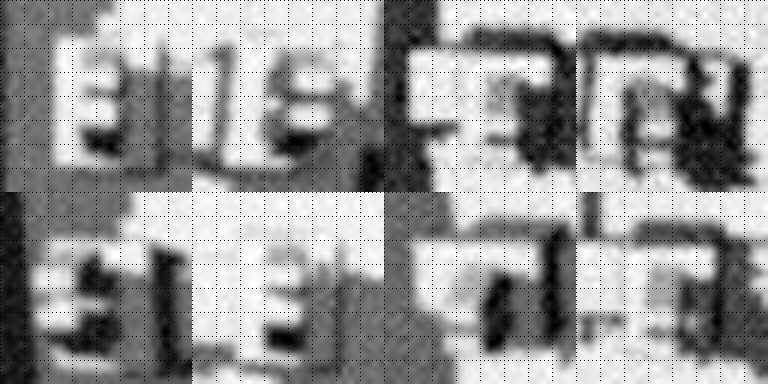

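```bash
python3 - <<'E'
from h import *;import pickle
for n,L,Tp,Bt in(("3",(245,262,60,220),(280,420,0,25),(270,310,240,262)),("4",None,None,None)):
    W=pickle.load(open(f"w{n}.pkl","rb"));A=cv2.GaussianBlur(cv2.imread(f"pics/w{n}.png",0),(3,3),0).astype(float)
    if n=="4": L,Tp=(145,185,40,220),(170,310,0,25)
    # left edge: strongest horizontal gradient bright->dark ; per row
    def edge(prof): g=np.diff(prof);k=int(np.argmin(g));return k+.5
    pts=[(L[0]-10+edge(A[v,L[0]-10:L[1]+10]),v) for v in range(L[2],L[3],4)]
    ptt=[(u,Tp[2]+edge(A[Tp[2]:Tp[3],u])) for u in range(Tp[0],Tp[1],4)]
    for nm,pp in(("left",pts),("top",ptt)):
        X=np.array([onz(W,u,v,.03)[:2] for u,v in pp]); vx,vy,x0,y0=cv2.fitLine(X.astype(np.float32),cv2.DIST_HUBER,0,.001,.001).ravel()
        r=(X-[x0,y0])@[-vy,vx]
        ang=np.arctan2(vy,vx); ang=ang if nm=="left" else ang-np.pi/2; ang=(ang+np.pi/2)%np.pi-np.pi/2
        print(n,nm,"yaw",round(float(ang),4),"pt",round(float(x0),4),round(float(y0),4),"rms",r.std().round(4))
c={"3":[(284,80),(400,84),(292,199),(378,201)],"4":[(187,78),(298,83),(206,199),(285,201)]}
for n in "34":
    W=pickle.load(open(f"w{n}.pkl","rb"));A=cv2.imread(f"pics/w{n}.png",0)
    for i,(u,v) in enumerate(c[n]):
        print(n,i,onz(W,u,v,.0385).round(4)[:2],"raw\n",A[v-11:v+12:1,u-9:u+12:3].T)
W2=pickle.load(open("w2.pkl","rb"))
H=[onz(W2,*p,.004) for p in((442.3,173.2),(499.1,180.9),(457.3,78.2),(538.2,90.9))]
M=np.array([(-50,34),(-50,-34),(50,44),(50,-44)])/1e3;P=np.array(H)[:,:2]
print("plate",P.round(4).tolist())
m=M.mean(0);q=P.mean(0);a=(M-m);b=P-q;th=np.arctan2((a[:,0]*b[:,1]-a[:,1]*b[:,0]).sum(),(a*b).sum());R=np.array([[np.cos(th),-np.sin(th)],[np.sin(th),np.cos(th)]])
print("yaw",th,"ctr",q-R@m,"res",(P-(q+a@R.T)).round(4).tolist())
# heights: grip in w1,w2
W1=pickle.load(open("w1.pkl","rb"));o=[]
for f,W,(x0,y0,x1,y1) in(("w1",W1,(385,125,430,190)),("w2",W2,(470,100,515,165))):
    g=cv2.imread(f"pics/{f}.png",0)[y0:y1,x0:x1];k,l,s,ct=cv2.connectedComponentsWithStats((g<40).astype(np.uint8));i=1+np.argmax(s[1:,4]);o.append((W,*(ct[i]+[x0,y0])));print(ct[i]+[x0,y0],s[i,4])
print("grip",tri(o))
E
```

```text
3 left yaw -0.0362 pt 0.4755 0.437 rms 0.0003
3 top yaw -0.0382 pt 0.5732 0.3647 rms 0.0002
4 left yaw -0.0355 pt 0.4848 0.4372 rms 0.0002
4 top yaw -0.0384 pt 0.5733 0.367 rms 0.0002
3 0 [0.5231 0.4123] raw
 [[ 75  72  76  76  78  74  77  73  76  73  73  76  76  73  75  75  75  76
   74  70  75  75  76]
 [ 84 106 119 122 122 124 121 123 117 119 120 121 117 118 118 121 120 119
  117 118 115 118 100]
 [ 77 105 118 113 111 112 114 119 118 112 110 109 118 120 116 106  89  86
   93  99 106 110 102]
 [103 107 108 101  93  98 111 119 120 103  81 100 119 120 117 106  74  54
   39  43  73  94 100]
 [108 115 112 101  89  84  92  97  95  86  68  68  86  87  91  79  64  47
   45  51  48  75  86]
 [122 122 123 122 119 115  97  82  73  75  73  76  78  71  77  72  72  75
   78  73  73  73  71]
 [121 121 118 117 115 110 103  82  75  71  71  71  70  72  71  74  68  70
   74  65  73  68  68]]
3 1 [0.52   0.3247] raw
 [[110 110 115 114 119 122 116 119 116 116 118 117 116 113 116 115 114 109
  116 118 117 115 102]
 [107 116 115 111 109 103  91  73  74  75  79 100 110  92  78  72  72  69
   67  77  76  
[... 4339 characters left out ...]
4  74  74  82 106 117 117 106  98  95  91  95  91  90  93  97 103  93
   81  86  98 102 106]
 [ 89  75  66  79 109 121 119 116 111  85  74  72  69  66  74  87  97  90
   79  68  68  77  99]
 [ 85  69  71  74  97 110 105 109 106  87  72  71  70  67  65  72  65  69
   68  64  67  72  86]
 [113 106  85  68  63  71  69  71  74  74  71  73  71  75  74  68  69  71
   70  70  68  71  84]]
plate [[0.4543, 0.1735], [0.4451, 0.1075], [0.555, 0.1699], [0.5422, 0.0833]]
yaw -0.14067251792387006 ctr [0.4991399  0.13353875] res [[-0.0001, -0.0008], [0.0002, 0.0006], [0.0002, -0.0002], [-0.0002, 0.0004]]
[406.08333333 159.3963964 ] 444
[491.02614379 133.65686275] 918
grip [0.499135   0.13109976 0.01386672]
```

Plate: centre (0.4991, 0.1335), yaw −0.141, hole-fit residual under 1 mm. Catch frame: centre (0.4722, 0.3703), yaw −0.038, about −6 mm along tray x; the near and far catch pairs agree to 0.5 mm. Now I go to the plate.

To row units: 0.042 m is 0.672, 0.023 m is 0.368, 0.139 rad is 2.78.

Emit:
jog_arm --pt "0 0 0 2.78 0.085" --pt "0.368 0.672 0 0 0.085" --pt "0.368 0.672 0 0 0.085" --pt "0.368 0.672 0 0 0.085" --pt "0.368 0.672 0 0 0.085"

```text
t: 5.05
position: [0.4987, 0.1325, 0.1215]
eef_rot: [-3.14, -0.001, -0.137]
wrist_force: [1.0, 0.6, -0.3]
width: 0.0849
gripper_force: 0.0
```

Emit:
jog_arm --pt "0 0 0.48 0 0.085" --pt "0 0 0.32 0 0.085" --pt "0 0 0 0 0.085" --pt "0 0 0 0 0.085"

```text
t: 5.55
position: [0.4984, 0.1334, 0.0719]
eef_rot: [-3.14, -0.002, -0.138]
wrist_force: [-1.0, 1.0, 0.5]
width: 0.085
gripper_force: 0.0
```

```bash
cat >> h.py <<'E'
def goto(x,y,z,yaw):
    s=env.sense();p=s["position"];psi=s["eef_rot"][2];c,sn=np.cos(psi),np.sin(psi);d=np.array([x,y])-p[:2]
    print("t",round(s["t"],2),"pos",p.round(4),"rpy",np.round(s["eef_rot"],4),"tool dx dy dz turn",np.round([d@[c,sn],d@[sn,-c],p[2]-z,psi-yaw],4),"F",s["wrist_force"].round(2),"w",s["width"],"q7",s["qpos"][6].round(2))
E
python3 -c "
from h import *
goto(.4991,.1335,.0095,-.1407)"
```

```text
t 5.55 pos [0.4984 0.1334 0.0719] rpy [-3.1405e+00 -1.5000e-03 -1.3800e-01] tool dx dy dz turn [ 0.0007 -0.0002  0.0624  0.0027] F [-0.96  1.01  0.49] w 0.08501569083972242 q7 -2.05
```

Emit:
jog_arm --pt "0.008 0 0.32 0 0.085" --pt "0 0 0.32 0 0.085" --pt "0 0 0.192 0 0.085" --pt "0 0 0.16 0 0.085" --pt "0 0 0 0 0.085"

```text
t: 6.18
position: [0.4979, 0.1324, 0.0089]
eef_rot: [3.141, 0.001, -0.139]
wrist_force: [0.2, -0.6, 0.2]
width: 0.085
gripper_force: 0.0
```

Emit:
jog_arm --pt "0 0 0 0 0.03" --pt "0 0 0 0 0.005" --pt "0 0 0 0 0.005" --pt "0 0 0 0 0.005" --pt "0 0 0 0 0.005" --grip_n 80

```text
t: 6.8
position: [0.4982, 0.1324, 0.0096]
eef_rot: [-3.141, -0.0, -0.139]
wrist_force: [-1.1, -0.5, 4.2]
width: 0.0068
gripper_force: 76.5
```

```bash
python3 -c "
from h import *
goto(.4991,.1335,.0095,-.1407)"
```

```text
t 6.8 pos [0.4982 0.1324 0.0096] rpy [-3.1414e+00 -4.0000e-04 -1.3920e-01] tool dx dy dz turn [ 0.0008 -0.0012  0.0001  0.0015] F [-1.11 -0.5   4.18] w 0.006830323259371255 q7 -2.05
```

To row units: -0.03 m is -0.48, -0.02 m is -0.32.

Emit:
jog_arm --pt "0 0 -0.32 0 0.005" --pt "0 0 -0.48 0 0.005" --pt "0 0 -0.48 0 0.005" --pt "0 0 0 0 0.005" --pt "0 0 0 0 0.005"

```text
t: 7.42
position: [0.497, 0.132, 0.0881]
eef_rot: [3.141, 0.002, -0.139]
wrist_force: [-0.2, 0.2, -1.7]
width: 0.007
gripper_force: 74.4
```

```bash
python3 - <<'E'
from h import *;import pickle
goto(.4722,.3703,.1,-.038)
W=env.camera_model("wrist");im=env.capture("wrist");cv2.imwrite("pics/w5.png",im[:,:,::-1]);pickle.dump(W,open("w5.pkl","wb"))
s=env.sense();print(s["gripper_force"],s["torque"])
E
```

```text
t 7.42 pos [0.497  0.132  0.0881] rpy [ 3.1407e+00  2.1000e-03 -1.3910e-01] tool dx dy dz turn [-0.0576 -0.2325 -0.0119 -0.1011] F [-0.16  0.22 -1.7 ] w 0.006974572665473079 q7 -2.04
74.36249932274222 [ 0.04446601  0.0194172  -0.06584776]
```

View pics/w5.png

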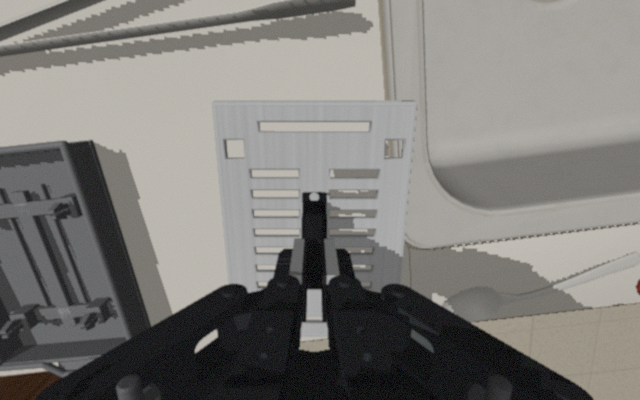

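The plate is held, its far edge square in the frame, with far holes at about (235,148) and (394,149). I compute the plate's offset in the tool frame.

```bash
python3 - <<'E'
from h import *;import pickle
W=pickle.load(open("w5.pkl","rb"));p=np.array([.497,.132,.0881]);psi=-.1391
A=cv2.imread("pics/w5.png")
g=A[:,:,0].astype(int);b=A.astype(int)
for n,(x0,y0,x1,y1) in(("L",(218,130,252,166)),("R",(378,130,411,166))):
    c=A[y0:y1,x0:x1].astype(int); sat=c[:,:,2]-c[:,:,0]; bg=np.median(sat); m=(sat>8).astype(np.uint8); k,l,s,ct=cv2.connectedComponentsWithStats(m); 
    print(n,bg,[(s[i].tolist(),(ct[i]+[x0,y0]).round(1).tolist()) for i in range(1,k) if s[i,4]>25])
c,s=np.cos(psi),np.sin(psi)
# outer left/right/far edges at z variations
for z in(.0785,.0825):
    for n,u,v in(("L",235,148.5),("R",394.3,149),("FL",214.5,101),("FR",414.5,101)):
        d=onz(W,u,v,z)[:2]-p[:2]; print(z,n,"tool",np.round([d@[c,s],d@[s,-c]],4))
E
```

```text
L 0.0 [([8, 10, 18, 18, 276], [234.6, 148.2])]
R 0.0 [([7, 10, 17, 18, 174], [391.3, 147.9])]
0.0785 L tool [ 0.0505 -0.0441]
0.0785 R tool [0.0502 0.0452]
0.0785 FL tool [ 0.0759 -0.0532]
0.0785 FR tool [0.0759 0.054 ]
0.0825 L tool [ 0.0511 -0.0431]
0.0825 R tool [0.0508 0.0441]
0.0825 FL tool [ 0.0759 -0.0519]
0.0825 FR tool [0.0759 0.0528]
```

To row units: -0.03 m is -0.48, -0.05 m is -0.8, -0.101 rad is -2.02.

Emit:
jog_arm --pt "0 0 0 -2.02 0.005" --pt "-0.096 -0.48 0 0 0.005" --pt "-0.096 -0.8 0 0 0.005" --pt "-0.096 -0.8 0 0 0.005" --pt "-0.096 -0.8 0 0 0.005"

```text
t: 8.1
position: [0.4799, 0.314, 0.0874]
eef_rot: [3.14, 0.002, -0.038]
wrist_force: [0.6, -0.5, -2.3]
width: 0.0065
gripper_force: 74.4
```

Emit:
jog_arm --pt "-0.096 -0.56 0 0 0.005" --pt "-0.08 -0.368 0.16 0 0.005" --pt "0 0 0.16 0 0.005" --pt "0 0 0 0 0.005" --pt "0 0 0 0 0.005"

```text
t: 8.72
position: [0.4732, 0.3689, 0.0689]
eef_rot: [3.14, -0.0, -0.042]
wrist_force: [0.4, 0.2, -2.0]
width: 0.0064
gripper_force: 74.4
```

```bash
python3 -c "
from h import *
goto(.4714,.3707,.055,-.038)"
```

```text
t 8.72 pos [0.4732 0.3689 0.0689] rpy [ 3.1396e+00 -1.0000e-04 -4.1600e-02] tool dx dy dz turn [-0.0019 -0.0017  0.0139 -0.0036] F [ 0.38  0.15 -1.99] w 0.006424944887061501 q7 -2.34
```

To row units: 0.007 m is 0.112, -0.001 m is -0.016, -0.003 rad is -0.06.

Emit:
jog_arm --pt "-0.016 -0.016 0.112 -0.06 0.005" --pt "0 0 0 0 0.005" --pt "0 0 0 0 0.005"

```text
t: 9.1
position: [0.4712, 0.3725, 0.0623]
eef_rot: [-3.141, -0.0, -0.035]
wrist_force: [0.2, 0.2, -2.1]
width: 0.0067
gripper_force: 74.4
```

```bash
cat >> h.py <<'E'
def avg(x,y,yaw,n=5):
    P=[]
    for i in range(n): env.capture("top"); s=env.sense(); P.append([*s["position"],s["eef_rot"][2],*s["wrist_force"]])
    P=np.array(P);m=P.mean(0);psi=m[3];c,sn=np.cos(psi),np.sin(psi);d=np.array([x,y])-m[:2]
    print("t",round(s["t"],2),"mean",m[:4].round(4),"sd",P.std(0)[:3].round(4),"F",m[4:].round(2),"tool dx dy turn",np.round([d@[c,sn],d@[sn,-c],psi-yaw],4))
E
python3 -c "
from h import *
avg(.4714,.3707,-.038)"
```

```text
t 9.35 mean [ 0.4713  0.3726  0.0623 -0.0352] sd [0. 0. 0.] F [ 0.05  0.2  -2.57] tool dx dy turn [0.0002 0.0019 0.0028]
```

To row units: 0.006 m is 0.096, 0.002 m is 0.032, 0.003 rad is 0.06.

Emit:
jog_arm --pt "0 0.032 0.096 0.06 0.005" --pt "0 0 0 0 0.005" --pt "0 0 0 0 0.005"

```text
t: 9.72
position: [0.4711, 0.3705, 0.056]
eef_rot: [3.141, 0.0, -0.038]
wrist_force: [0.1, 0.6, -2.4]
width: 0.0068
gripper_force: 74.4
```

```bash
python3 -c "
from h import *
avg(.4714,.3707,-.038,3)"
```

```text
t 9.88 mean [ 0.4712  0.3707  0.0562 -0.0381] sd [0.     0.     0.0001] F [ 0.48 -0.36 -2.  ] tool dx dy turn [ 0.0002 -0.     -0.0001]
```

Emit:
jog_arm --pt "0 0 0.048 0 0.005" --pt "0 0 0.048 0 0.005" --pt "0 0 0 0 0.005"

```text
t: 10.25
position: [0.4708, 0.3704, 0.0497]
eef_rot: [3.141, 0.001, -0.038]
wrist_force: [-0.8, 0.8, -2.3]
width: 0.0065
gripper_force: 74.4
```

Emit:
jog_arm --pt "0 0 0.032 0 0.005" --pt "0 0 0 0 0.005"

```text
t: 10.5
position: [0.471, 0.3705, 0.048]
eef_rot: [3.141, 0.0, -0.038]
wrist_force: [0.3, -0.2, -1.7]
width: 0.0069
gripper_force: 74.4
```

Emit:
jog_arm --pt "0 0 0.032 0 0.005" --pt "0 0 0 0 0.005"

```text
t: 10.75
position: [0.471, 0.3705, 0.046]
eef_rot: [3.141, 0.0, -0.038]
wrist_force: [-0.2, -0.4, -1.9]
width: 0.0064
gripper_force: 74.4
```

To row units: 0.0015 m is 0.024.

Emit:
jog_arm --pt "0 0 0.024 0 0.005" --pt "0 0 0 0 0.005"

```text
t: 11.0
position: [0.471, 0.3705, 0.0445]
eef_rot: [3.141, 0.0, -0.038]
wrist_force: [0.2, 0.3, -2.3]
width: 0.0066
gripper_force: 74.4
```

Emit:
jog_arm --pt "0 0 0.024 0 0.005" --pt "0 0 0 0 0.005"

```text
t: 11.25
position: [0.471, 0.3707, 0.0433]
eef_rot: [-3.141, 0.0, -0.038]
wrist_force: [-0.1, 0.4, -0.4]
width: 0.0064
gripper_force: 75.0
```

Emit:
jog_arm --pt "0 0 0.016 0 0.005" --pt "0 0 0 0 0.005"

```text
t: 11.5
position: [0.4713, 0.3709, 0.0426]
eef_rot: [-3.141, -0.0, -0.038]
wrist_force: [-1.8, -0.4, 3.2]
width: 0.0068
gripper_force: 75.8
```

To row units: 0.001 m is 0.016, -0.0003 m is -0.0048.

Emit:
jog_arm --pt "-0.0048 0 0.016 0 0.005" --pt "0 0 0 0 0.005" --grip_n 110

```text
t: 11.75
position: [0.4713, 0.371, 0.0418]
eef_rot: [-3.14, -0.001, -0.038]
wrist_force: [-0.5, 0.4, 5.2]
width: 0.0062
gripper_force: 76.6
```

Emit:
jog_arm --pt "0 0 0.016 0 0.005" --pt "0 0 0 0 0.005"

```text
t: 12.0
position: [0.4714, 0.3712, 0.0412]
eef_rot: [-3.14, -0.001, -0.038]
wrist_force: [-2.2, -1.6, 6.9]
width: 0.0066
gripper_force: 77.3
```

Emit:
jog_arm --pt "0 0 0.016 0 0.005" --pt "0 0 0 0 0.005"

```text
t: 12.25
position: [0.4714, 0.3713, 0.0407]
eef_rot: [-3.14, -0.002, -0.038]
wrist_force: [-0.8, -0.6, 9.7]
width: 0.0065
gripper_force: 78.1
```

To row units: 0.001 m is 0.016.

Emit:
jog_arm --pt "0 0 0.016 0 0.005" --pt "0 0 0 0 0.005"

```text
t: 12.5
position: [0.4716, 0.3718, 0.0397]
eef_rot: [-3.139, -0.002, -0.038]
wrist_force: [-2.4, 0.5, 7.2]
width: 0.0065
gripper_force: 77.5
```

Emit:
jog_arm --pt "0 0 0.016 0 0.005" --pt "0 0 0 0 0.005"

```text
t: 12.75
position: [0.4716, 0.3725, 0.0385]
eef_rot: [-3.138, -0.002, -0.038]
wrist_force: [-1.7, 1.7, 6.4]
width: 0.0067
gripper_force: 77.2
```

Emit:
jog_arm --pt "0 0 0.016 0 0.005" --pt "0 0 0 0 0.005"

```text
t: 13.0
position: [0.4716, 0.3717, 0.0367]
eef_rot: [-3.139, -0.002, -0.038]
wrist_force: [0.1, 1.7, 2.0]
width: 0.0062
gripper_force: 75.6
```

To row units: 0.001 m is 0.016.

Emit:
jog_arm --pt "0 0 0.016 0 0.005" --pt "0 0 0 0 0.005"

```text
t: 13.25
position: [0.4712, 0.3706, 0.0349]
eef_rot: [-3.141, -0.001, -0.038]
wrist_force: [1.6, 0.5, 1.9]
width: 0.0065
gripper_force: 75.6
```

Emit:
jog_arm --pt "0 0 0.016 0 0.005" --pt "0 0 0 0 0.005"

```text
t: 13.5
position: [0.4704, 0.3702, 0.0337]
eef_rot: [3.141, 0.001, -0.038]
wrist_force: [0.5, 1.7, 0.4]
width: 0.0067
gripper_force: 75.5
```

Emit:
jog_arm --pt "0 0 0.016 0 0.005" --pt "0 0 0 0 0.005"

```text
t: 13.75
position: [0.4705, 0.3703, 0.0336]
eef_rot: [3.141, 0.001, -0.038]
wrist_force: [-1.3, 0.0, 5.6]
width: 0.0069
gripper_force: 77.0
```

Emit:
jog_arm --pt "0 0 0.016 0 0.005" --pt "0 0 0.016 0 0.005" --pt "0 0 0 0 0.005"

```text
t: 14.12
position: [0.4705, 0.3703, 0.0334]
eef_rot: [3.141, 0.0, -0.038]
wrist_force: [-3.2, -1.7, 15.9]
width: 0.0066
gripper_force: 79.9
```

Emit:
jog_arm --pt "0 0 0.016 0 0.005" --pt "0 0 0 0 0.005"

```text
t: 14.38
position: [0.4706, 0.3703, 0.0332]
eef_rot: [3.141, 0.0, -0.038]
wrist_force: [-4.5, -2.4, 20.4]
width: 0.0065
gripper_force: 81.3
```

Emit:
jog_arm --pt "0 0 -0.032 0 0.005" --pt "0 0 -0.024 0 0.005" --pt "0 0 0 0 0.005" --pt "0 0 0 0 0.04" --pt "0 0 0 0 0.04" --grip_n 20

```text
t: 15.0
position: [0.4707, 0.3701, 0.033]
eef_rot: [3.141, 0.001, -0.038]
wrist_force: [-0.2, 0.0, -0.1]
width: 0.0397
gripper_force: 0.0
```

Emit:
jog_arm --pt "0 0 0 0 0.04" --pt "0 0 -0.32 0 0.04" --pt "0 0 -0.48 0 0.04" --pt "-0.32 0 -0.64 0 0.04" --pt "-0.32 0 -0.48 0 0.04"

```text
t: 15.62
position: [0.4309, 0.3723, 0.1551]
eef_rot: [-3.141, -0.001, -0.039]
wrist_force: [-0.2, -0.4, -0.2]
width: 0.0399
gripper_force: 0.0
```

Emit:
jog_arm --pt "0 0 0 0 0.04" --pt "0 0 0 0 0.04" --pt "0 0 0 0 0.04"

```text
t: 16.0
position: [0.4311, 0.3711, 0.1522]
eef_rot: [3.139, 0.001, -0.039]
wrist_force: [0.1, 0.2, 0.1]
width: 0.0398
gripper_force: 0.0
```

```bash
python3 - <<'E'
from h import *;import pickle
W=env.camera_model("wrist");im=env.capture("wrist");cv2.imwrite("pics/w6.png",im[:,:,::-1]);pickle.dump(W,open("w6.pkl","wb"))
s=cv2.resize(env.capture("scene")[190:290,230:380,::-1],None,fx=2.66,fy=2.66,interpolation=cv2.INTER_CUBIC)
o=np.zeros((400,640+s.shape[1],3),np.uint8);o[:,:640]=im[:,:,::-1];o[:s.shape[0],640:]=s;cv2.imwrite("pics/f6.png",o[:,240 if 0 else 140:]);print(o.shape)
E
```

```text
(400, 1039, 3)
```

```bash
python3 -c "
import cv2;a=cv2.imread('pics/f6.png');cv2.imwrite('pics/f6b.png',a[:,:800] if a.shape[1]<=800 else cv2.resize(a,None,fx=800/a.shape[1],fy=800/a.shape[1]))"
```

```text
(no output)
```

View pics/f6b.png

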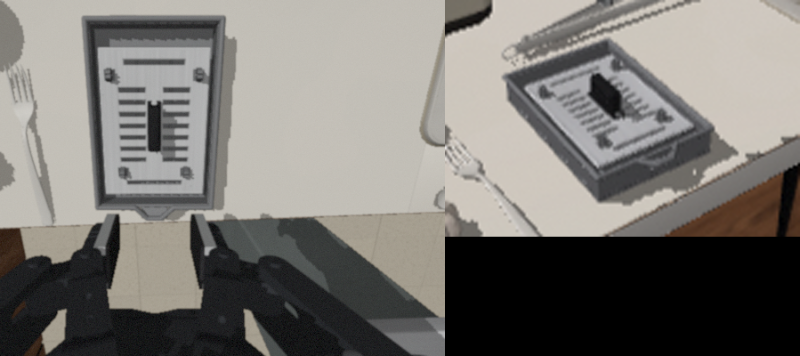

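The plate lies level in the tray. All four catches show through the corner holes, at about (110,74), (200,74), (124,172), (186,172), and the gripper is clear.

```bash
python3 -c "
from rig import env
print(env.hand_in())"
```

```text
the job is handed in; nothing more can be done
None
```

The drainer plate was pressed home and let go at about 16 s: the last pictures show it level with all four catches through its holes, the peak wrist force I read was about 20 N, and the job is handed in (no verdict was returned).

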